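# Reset the panel stop to the red size tab

## Robot

A 6-joint arm with a two-finger parallel gripper is mounted at the origin on the work surface. World frame = base frame: x ahead of the robot, y to its left, z up, the work surface at z = 0. Lengths are in m, angles in rad, forces in N, time in s.
With the tool pointing down it reaches from about 0.25 to 0.775 m from the base axis. Payload 4 kg.
Tool frame: the origin (TCP) lies midway between the tips of the shut fingers; the grasp point (between the pads) lies 19 mm behind it (robot.grasp_offset is the distance from the TCP to the grasp point, in m); z points along the fingers, y is the direction in which the jaws open and shut (so a half turn about z gives the same grasp; the last joint's range is limited). The gripper opens to 94 mm and grips with 3 to 60 N. Pads are 16 mm wide; open, the fingers measure 119 mm over their backs; the gripper's body (75 mm by 177 mm) begins 78 mm behind the grasp point.
Start: joints at [-1.211, 0.087, 1.371, -0, 1.684, -0.103], TCP at [0.246, -0.492, 0.206] pointing down, gripper open.
Joint ranges: [-3.1, 3.1], [-0.76, 2.03], [0.27, 2.55], [-1.08, 4.22], [0.17, 2.65], [-2.57, 2.57]. Speed limits (rad/s): [2.79, 2.79, 3.14, 3.14, 3.14, 3.14].

## Interface

Orientations are given as [roll, pitch, yaw] about the fixed x, y, z axes, in that order (R = Rz(yaw) Ry(pitch) Rx(roll)).
In Python, from bench import status, viewer, order, robot gives the robot as it stands. The module is installed in compiled form; this text tells all that it offers.
- The arm moves only by the tool move_arm, never from a script. Its argument "targets" is a list of rows, each a list of 3 entries, a list of its own where there are three numbers: the shift along the tool's x, y, z in mm, then the turn, a rotation vector about the tool's x, y, z in degrees, then the opening, from -1 (shut) to 1 (fully open). A call has 1 to 20 rows; each row is the pose to reach, as a shift and turn from the pose commanded when the call began, along the tool's axes at that moment; what a row does not reach only later rows make up. A row lasts 1/8 s, in which the tool goes at most 62.5 mm and 10.7 degrees, less where a joint would pass 70% of its speed; a pose out of reach is approached as far as the arm can. A call with a gripper value outside its range is refused whole. The fingers move at their own pace and stop on an object; the grip force is fixed at half the most. Time passes only in rows, so rows that repeat a pose let the fingers close. It gives the time, the measured TCP pose, the force and the opening at its end, in the units of the state.
- status.get_obs(): the state, without advancing time (a new reading comes with each control period).
- viewer.snapshot(name): name is "scene" or "top" or "wrist"; returns the picture (480x640x3 uint8, red, green, blue); there is no depth.
- viewer.camera_model(name): a dict with "K" (3x3 intrinsics, pixels), "D" ([k1, k2, p1, p2, k3] as OpenCV has them; the pictures are not rectified), "xyz" and "attitude" of the camera in the world; the wrist camera has in their place "T_tool_cam" (4x4, takes a point from camera to tool coordinates, whose origin is the TCP and whose axes are the flange's). Camera axes: x right, y up, looking along -z (the intrinsics and any distortion apply to the point x, -y, -z); pixel columns grow to the right and rows downward; lengths in m; the calibration is good to about 2 mm. A picture is of the moment at which its call begins: read the wrist's pose just before it. camera_model takes no time and is no camera call.
- order.close_job(): hands the job in, once; it reports no verdict.
The state is a dict: "time": time; "joint_positions": joint angles; "qvel": joint speeds; "joint_torque": joint torques, N m; "tool_pos": TCP position; "ee_rot": TCP orientation; "wrist_force": force on the tool from outside, world axes, zero at the start; "wrist_torque": the same for the moment, N m; "width": finger opening in m.
Only numpy, scipy, OpenCV 4.12 (cv2) and the standard library are available. Lean on these libraries where they do the work, as an engineer would, in place of code of your own. Each camera call takes 0.05 s, during which the arm holds its last target. There are 200 camera calls.

## Task

Reset the blue sliding panel stop to the red size tab: press the black rear end of its red rocker lever fully down to unlock it, slide the stop along its rail to the red tab, then press the front end fully home so that its tongue drops into the notch near that tab. The tab only shows roughly where the notch is, so feel for it, and leave the jars, mug, sanding block and brush where they are.

Things in the scene. Friction and masses are not known exactly. Their poses are not given: they have to be found in the camera images.
- rail: Fixed aluminium rail 430 long (its y), 110 wide (x -64 to +46), 24 high; origin on the table at mid-length. Its front strip (x -64 to -36) is dark steel with its top at z 24 and five notches across it, 17 wide along y, 12 deep: one at y = 0, where the stop is locked at first, and one near each of the four tabs.
- carriage (a joint): Position of the panel stop along the rail's y in m, 0 at the rail's middle, limits -0.170 to 0.170, about 3 N of friction. A blue block 50 (x) by 80 (y) on the rail, z 25 to 47, with two cheeks up to z 80 holding the lever. An aluminium arm, 10 thick, runs from its +y end forward to x -140 (z up to 46).
- carriage_mark (a point): Middle of the carriage's rear edge, level with the rail's top (rail frame x +46, y = joint value, z 24): what is compared with the tab. A white line on the lever's black rear pad lies at the same y.
- lever (a joint): Angle of the rocker lever, rad, hinged about the rail's y at rail x 0, z 60. 0: locked, front fully down, tongue 10 deep in a notch. About 0.2: tongue on top of the strip, not locked. 0.4: fully open, front up. Stays where it is left; moves with 3 to 4 N at a pad. Tongue (12 wide, round tip, at the carriage's middle) enters a notch when within about 3 of the notch's middle.
- lever_pad (a point): Middle of the floor of the lever's red front pad, 92 in front (-x) of the hinge: a trough 46 long (x), open at its ends, 40 clear between side rims 10 high. Fingertips in it can press the lever down and push the stop sideways by a rim. Floor at about z 48 locked, 66 with the tongue on the strip, 84 fully open.
- lever_tail (a point): Centre of the top of the lever's black rear pad, 34 by 34, 60 behind (+x) the hinge, at about z 79 when locked and z 55 when fully open. Press down to unlock.
- tab_red: Red size tab, the target: block 58 (x) by 16 (y) by 20 high, fixed behind the rail, same yaw as the rail; origin at the middle of its underside. The nearest notch's middle lies within 13 along the rail's y from the tab's middle, either side.
- tab_yellow: Yellow size tab, same shape, not the target.
- tab_green: Green size tab, same shape, not the target.
- tab_white: White size tab, same shape, not the target.
- mug: Black mug, 80 across, 95 high, loose, past the rail's +y end; origin under its middle.
- jar_a: Green glass jar with a lid, 72 across, 85 high, loose, behind the rail; origin under its middle.
- jar_b: Amber glass jar with a lid, 72 across, 70 high, loose, behind the rail; origin under its middle.
- sand_block: Dark sanding block 70 x 120 x 28, loose, past the rail's -y end; origin under its middle.
- brush: Brush 200 long, lying loose past the rail's +y end.
Not all that is in view belongs to the job. Of the things shaped like the tab_red, the red one is meant.

How it is judged:
On the way, in this order (a step that is already met when the one before it is completed fails the run):
1. the lever is rocked open (front end up) with the stop still in its first notch (value of joint lever above 0.25 rad and value of joint carriage between -0.02 and 0.02 m), for 0.2 s.
2. the stop is brought to the red tab (within 25 mm along the rail) with the lever not locked (value of joint lever above 0.12 rad and y of carriage_mark in the frame of tab_red between -0.025 and 0.025 m), for 0.1 s.
At the end, for the whole second after the job is handed in: The lever is pressed home (angle under 0.06 rad, so its tongue is down in a notch), the middle of the stop is within 18 mm of the red tab's middle along the rail, and the stop is at rest (value of joint lever below 0.06 rad and y of carriage_mark in the frame of tab_red between -0.018 and 0.018 m and velocity of joint carriage between -0.005 and 0.005 m/s); the robot touches nothing.
It fails at once if the mug, a jar, the sanding block or the brush is moved by more than 20 mm (distance of any of mug, jar_a, jar_b, sand_block, brush from where it was at the start of the episode above 0.02 m).
It also fails if it takes over 48 s, if anything falls off the work surface, if the arm or the gripper's body presses on something with over 40 N, if the wrist force passes 120 N, or if a joint passes its speed limit or range.

## Working session

There is one attempt and no reset: what is moved stays moved. The work goes in short steps, Python scripts to look and compute and a tool call to move; the robot and the scene stay as the last step left them, time stands still between calls to the robot, and variables do not carry over. Pictures are saved under pics/ and viewed, about 8 in all and at most 12, crops included, and the job is handed in when it is done.

Besides the shell and the picture viewer there is one more tool, called by a JSON object that holds its "op" and its "data". move_arm: Moves the arm, as the interface text tells. Its arguments: {"type":"object","properties":{"targets":{"type":"array"}},"required":["targets"]}

```bash
mkdir -p pics; cat > h.py <<'E'
import numpy as np, cv2
from scipy.spatial.transform import Rotation as R
from bench import status, viewer, order, robot
def snap(n,f):
    im=viewer.snapshot(n); cv2.imwrite('pics/'+f,im[:,:,::-1]); return im
def cam(n):
    m=viewer.camera_model(n)
    if 'T_tool_cam' in m:
        o=status.get_obs(); T=np.array(m['T_tool_cam']); Rt=R.from_euler('xyz',o['ee_rot']).as_matrix()
        return m,Rt@T[:3,:3],Rt@T[:3,3]+np.array(o['tool_pos'])
    a=np.array(m['attitude']); Rm=a if a.shape==(3,3) else R.from_euler('xyz',a).as_matrix()
    return m,Rm,np.array(m['xyz'])
def ray(n,uv,c=None):
    m,Rm,p=c or cam(n)
    q=cv2.undistortPoints(np.array(uv,float).reshape(-1,1,2),np.array(m['K']),np.array(m['D'])).reshape(-1,2)
    d=np.c_[q[:,0],-q[:,1],-np.ones(len(q))]@Rm.T
    return p,d
def onz(n,uv,z,c=None):
    p,d=ray(n,uv,c); return p+d*((z-p[2])/d[:,2])[:,None]
def proj(n,P,c=None):
    m,Rm,p=c or cam(n)
    q=(np.array(P,float).reshape(-1,3)-p)@Rm; q=q*[1,-1,-1]
    return cv2.projectPoints(q,np.zeros(3),np.zeros(3),np.array(m['K']),np.array(m['D']))[0].reshape(-1,2)
E
python3 - <<'E'
from h import *
a=snap('top','top.png');b=snap('scene','scene.png')
for n in('top','scene'): m=viewer.camera_model(n);print(n,m['xyz'],m['attitude'],m['K'],m['D'])
print(status.get_obs())
E
```

```text
top [0.48384306 0.01016456 1.10554366] [ 0.11100877  0.02015306 -1.56365497] [[464.54119691   0.         316.2683455 ]
 [  0.         464.54119691 239.8581693 ]
 [  0.           0.           1.        ]] [-0.04337379  0.          0.          0.          0.        ]
scene [ 1.08259031 -0.29542548  0.66362183] [ 0.77271851 -0.01499388  0.97360078] [[458.2172471    0.         318.08023332]
 [  0.         458.2172471  233.50730083]
 [  0.           0.           1.        ]] [-0.02397374  0.          0.          0.          0.        ]
{'time': 0.1, 'joint_positions': array([-1.21111352e+00,  8.79315411e-02,  1.37208762e+00,  3.92456008e-06,
        1.68360801e+00, -1.03108108e-01]), 'qvel': array([ 0.00054329, -0.00148602, -0.00429195,  0.00045236,  0.00043831,
        0.00029229]), 'joint_torque': array([ 1.78390474e-03, -3.41254985e+01, -3.03300333e+01,  7.18634902e-02,
        3.04464076e-02, -9.35034655e-05]), 'tool_pos': array([ 0.24536524, -0.49168671,  0.20440152]), 'ee_rot': array([-3.13956935e+00, -2.13282578e-04,  4.62791137e-01]), 'wrist_force': array([-1.13243746, -0.40544107, -0.81734862]), 'wrist_torque': array([-0.03967897, -0.01342231, -0.03655989]), 'width': 0.09385298093384739}
```

View pics/top.png

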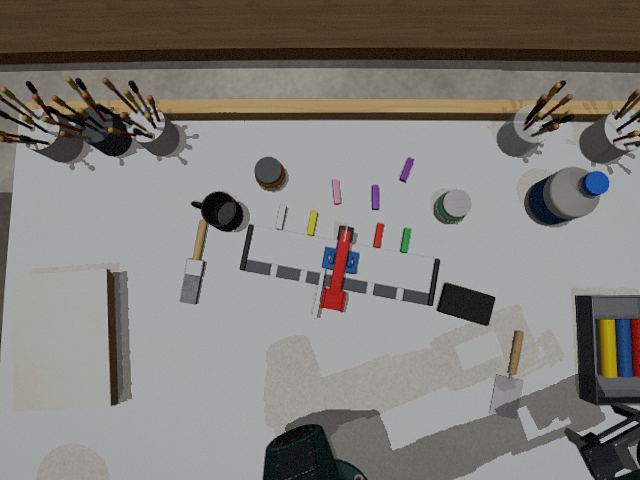

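View pics/scene.png

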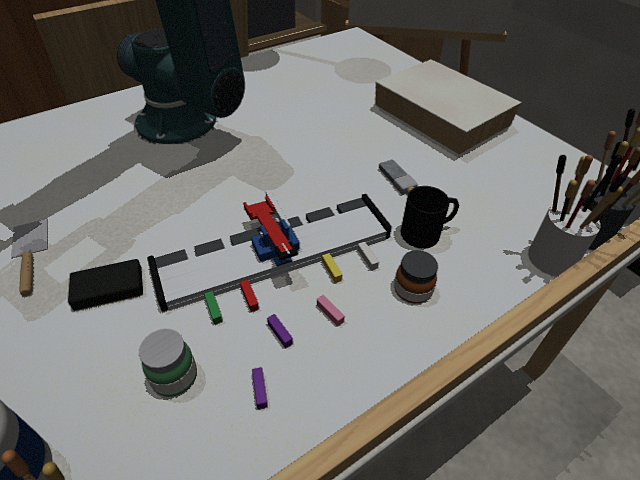

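The top view shows the rail, with the lever at (340,270), the front pad at (335,300) and the black tail at (346,233). Tabs are white (281,216), yellow (313,222), red (379,235) and green (406,240). Other red things are the lever itself and a can in the tray at (638,350). Only (379,235) is a tab-shaped red block behind the rail. The pink (337,191) and purple blocks are decoys.

```bash
python3 - <<'E'
from h import *
t=cv2.imread('pics/top.png'); s=cv2.imread('pics/scene.png')
def blobs(im,lo,hi,roi,amin=15):
    hsv=cv2.cvtColor(im,cv2.COLOR_BGR2HSV); m=cv2.inRange(hsv,lo,hi)
    k=np.zeros_like(m);x0,y0,x1,y1=roi;k[y0:y1,x0:x1]=255;m&=k
    n,l,st,c=cv2.connectedComponentsWithStats(m)
    return [(c[i],st[i],cv2.minAreaRect(np.argwhere(l==i)[:,::-1].astype(np.float32))) for i in range(1,n) if st[i,4]>=amin]
T={}
for nm,lo,hi in(('red',(0,150,80),(6,255,255)),('green',(50,120,50),(70,255,255)),('yellow',(20,120,80),(32,255,255)),('dark',(0,0,0),(180,110,95))):
    print(nm)
    for c,st,r in blobs(t,lo,hi,(235,200,445,320)):
        z=.02 if nm!='dark' else .024
        print(c.round(1),st,[np.round(v,1) for v in r],onz('top',[c],z).round(4)[0])
for c,st,r in blobs(s,(0,150,80),(6,255,255),(140,180,400,340)): print('scene red',c,st,onz('scene',[c],.015).round(4))
cv2.imwrite('pics/crop.png',cv2.resize(t[195:325,230:450],None,fx=3.6,fy=3.6,interpolation=cv2.INTER_CUBIC))
E
```

```text
red
[378.1 235.3] [373 223  11  25 154] [array([378.2, 235.1]), array([ 6.7, 23.8]), np.float64(10.3)] [ 0.6163 -0.1124  0.02  ]
[336.9 277.6] [ 320  230   31   82 1035] [array([338.2, 269.7]), array([22.7, 80.2]), np.float64(10.3)] [ 0.5166 -0.0158  0.02  ]
green
[440.8 208.2] [438 201   7  17  33] [array([440.7, 209.2]), array([16.8,  4.3]), np.float64(74.7)] [ 0.6814 -0.2611  0.02  ]
[405.1 240. ] [400 228  11  25 160] [array([405.1, 240. ]), array([ 6.6, 24. ]), np.float64(10.3)] [ 0.6053 -0.1755  0.02  ]
yellow
[311.6 222.9] [307 211  10  25 158] [array([311.6, 222.9]), array([ 6.5, 24. ]), np.float64(10.6)] [0.6449 0.0443 0.02  ]
dark
[438.2 212.6] [434 200  11  24 119] [array([437.9, 212.2]), array([24. ,  8.6]), np.float64(74.5)] [ 0.6703 -0.2536  0.024 ]
[442.4 205.3] [441 200   4  12  25] [array([442.4, 205.5]), array([11.3,  2.6]), np.float64(82.9)] [ 0.6878 -0.264   0.024 ]
[238.9 213.4] [235 202   9  28  91] [array([239. , 215.5]), array([27.,  8.]), np.float64(90.0)] [0.6665 0.2167 0.024 ]
[284.  217.7] [282 207   5  23  28] [array([284., 218.]), array([ 1.2, 22.4]), np
[... 828 characters left out ...]
288. ]), array([ 7.2, 29.4]), np.float64(10.3)] [0.5043 0.0106 0.024 ]
[353.6 285.3] [341 277  26  16 282] [array([353.8, 285.1]), array([24.2, 13.3]), np.float64(8.1)] [ 0.4987 -0.0544  0.024 ]
[441.7 301.8] [437 283   8  31 120] [array([440.5, 298. ]), array([30.,  7.]), np.float64(90.0)] [ 0.4619 -0.2574  0.024 ]
[384.5 291. ] [373 284  24  15 257] [array([384.4, 291. ]), array([22.5, 11.4]), np.float64(10.3)] [ 0.4861 -0.1258  0.024 ]
scene red [269.27586207 201.17241379] [266 196   8  11  29] [[0.429  0.0357 0.015 ]]
scene red [268.61044177 223.48995984] [244 201  48  51 747] [[0.4869 0.0008 0.015 ]]
scene red [248.64545455 292.55      ] [240 280  18  26 220] [[ 0.6176 -0.1147  0.015 ]]
```

View pics/crop.png

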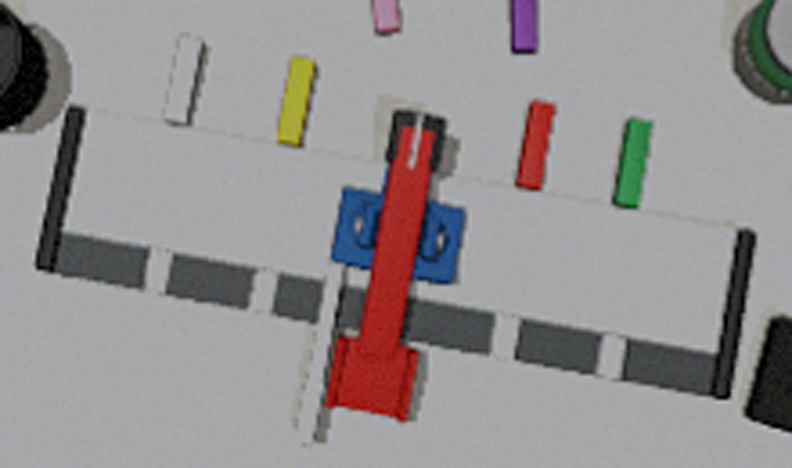

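The crop confirms the red block at crop (535,145), i.e. top (378,235), as the tab. The notch near it shows as a gap at crop (505,336), and the tail's white line is at crop (415,140). Next I work out the rail frame.

```bash
cat > geo.py <<'E'
from h import *
cr=lambda p:(np.array(p,float)/3.6+[230,195]-0.36)
tabs=np.array([[.6449,.0443],[.6163,-.1124],[.6053,-.1755]])
d=tabs[0]-tabs[2]; yaw=np.arctan2(-d[0],d[1])
X=np.array([np.cos(yaw),np.sin(yaw)]);Y=np.array([-np.sin(yaw),np.cos(yaw)])
E
python3 - <<'E'
from geo import *
print('yaw',yaw)
# end plates: inner-bottom/top crop corners; rail strip gaps
f=lambda p,z:(lambda w:(w.round(4),(w[:2]@X).round(4),(w[:2]@Y).round(4)))(onz('top',[cr(p)],z)[0])
for n,p,z in(('endL',(60,188),.024),('endR',(735,312),.024),('tab',(535.5,145.5),.02),('line',(415,140),.077),('notch g',(612,356),.024),('notch r',(505.5,336),.024),('notch y',(263,291),.024),('notch w',(157,271),.024),('padc',(376,375),.05),('rail back L',(85,108),.024),('rail front L',(40,268),.024)):print(n,*f(p,z))
# wide-colour tail blob + scene check of red tab top by two views
for a,b in (((378.1,235.3),(248.6,291)),):
    p1,d1=ray('top',[a]);p2,d2=ray('scene',[b])
    A=np.c_[d1[0],-d2[0]];s=np.linalg.lstsq(A,p2-p1,rcond=None)[0];print('tri',p1+d1[0]*s[0],p2+d2[0]*s[1])
E
```

```text
yaw -0.17825157885596873
endL [0.5869 0.1971 0.024 ] 0.5427 0.298
endR [ 0.509  -0.2401  0.024 ] 0.5435 -0.146
tab [ 0.6168 -0.113   0.02  ] 0.627 -0.0019
line [ 0.6129 -0.0321  0.077 ] 0.6088 0.0771
notch g [ 0.4805 -0.1607  0.024 ] 0.5014 -0.0729
notch r [ 0.4929 -0.0924  0.024 ] 0.5015 -0.0036
notch y [0.5208 0.0638 0.024 ] 0.5012 0.1551
notch w [0.5332 0.1327 0.024 ] 0.5013 0.2251
padc [ 0.4678 -0.0089  0.05  ] 0.462 0.0742
rail back L [0.6397 0.1818 0.024 ] 0.5973 0.2924
rail front L [0.5347 0.2089 0.024 ] 0.4892 0.3004
tri [ 0.61656546 -0.11267445  0.01699304] [ 0.61607199 -0.11373121  0.01705213]
```

{"op": "move_arm", "data": {"targets": [[[50,-20,0],[0,0,4],-1],[[100,-45,0],[0,0,8],-1],[[150,-70,0],[0,0,12],-1],[[200,-92,0],[0,0,16],-1],[[250,-115,0],[0,0,20],-1],[[300,-138,0],[0,0,24],-1],[[350,-160,0],[0,0,28],-1],[[400,-183,0],[0,0,32],-1],[[450,-206,10],[0,0,36],-1],[[500,-229,30],[0,0,36.7],-1],[[536,-245,60],[0,0,36.7],-1],[[536,-245,80],[0,0,36.7],-1],[[536,-245,90],[0,0,36.7],-1],[[536,-245,90],[0,0,36.7],-1]]}}

```text
time: 1.85
tool_pos: [0.6151, -0.0339, 0.1145]
ee_rot: [3.141, 0.002, -0.178]
wrist_force: [0.7, -0.9, 0.2]
width: 0.0006
```

```bash
cat > st.py <<'E'
from geo import *
o=status.get_obs();p=o['tool_pos'];print('t',o['time'],'rail xyz mm',((p[:2]@X-.5515)*1e3).round(1),((p[:2]@Y-.0765)*1e3).round(1),(p[2]*1e3).round(1),'rot',o['ee_rot'].round(4),'F rail',(o['wrist_force'][:2]@X).round(1),(o['wrist_force'][:2]@Y).round(1),o['wrist_force'][2].round(1),'w',round(o['width'],4))
E
python3 st.py; python3 -c "
from h import *
snap('top','t2.png');snap('wrist','w2.png')"
```

```text
t 1.85 rail xyz mm 59.8 -0.8 114.5 rot [ 3.1414e+00  2.0000e-03 -1.7830e-01] F rail 0.8 -0.8 0.2 w 0.0006
```

View pics/w2.png

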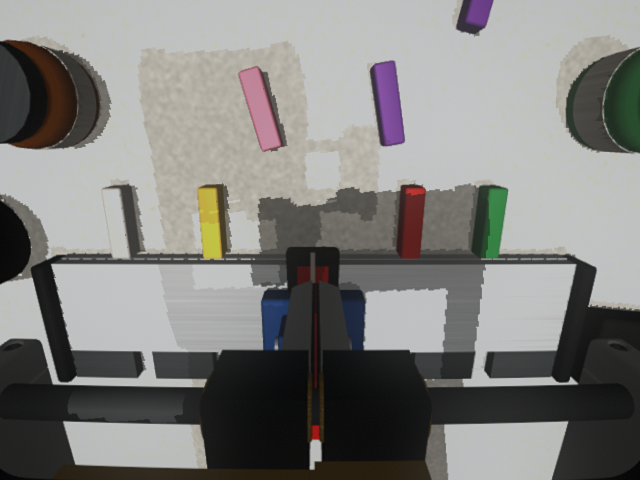

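The wrist view shows the shut fingers at (315,280), lined up over the black tail's white line (313,265). Now I press the tail.

{"op": "move_arm", "data": {"targets": [[[0,0,15],[0,0,0],-1],[[0,0,28],[0,0,0],-1],[[0,0,36],[0,0,0],-1],[[0,0,42],[0,0,0],-1],[[0,0,48],[0,0,0],-1],[[0,0,54],[0,0,0],-1],[[0,0,58],[0,0,0],-1],[[0,0,61],[0,0,0],-1],[[0,0,63],[0,0,0],-1],[[0,0,63],[0,0,0],-1],[[0,0,63],[0,0,0],-1]]}}

```text
time: 3.32
tool_pos: [0.618, -0.0343, 0.0561]
ee_rot: [3.141, -0.007, -0.178]
wrist_force: [-1.2, -0.9, 10.4]
width: 0.0004
```

```bash
python3 st.py
```

```text
t 3.325 rail xyz mm 62.8 -0.6 56.1 rot [ 3.1411 -0.0065 -0.1777] F rail -1.0 -1.1 10.4 w 0.0004
```

{"op": "move_arm", "data": {"targets": [[[0,0,-10],[0,0,0],-1],[[0,0,-40],[0,0,0],-1],[[0,0,-80],[0,0,0],-0.75],[[-40,0,-90],[0,0,0],-0.75],[[-90,0,-90],[0,0,0],-0.75],[[-130,0,-90],[0,0,0],-0.75],[[-150,0,-85],[0,0,0],-0.75],[[-150,0,-75],[0,0,0],-0.75],[[-150,0,-70],[0,0,0],-0.75]]}}

```text
time: 4.45
tool_pos: [0.4681, -0.0071, 0.1212]
ee_rot: [3.142, 0.001, -0.178]
wrist_force: [0.4, 0.4, 0.5]
width: 0.012
```

```bash
python3 st.py; python3 - <<'E'
from h import *
s=snap('scene','s3.png');t=snap('top','t3.png')
a=cv2.resize(s[130:330,130:400],None,fx=2,fy=2);b=cv2.resize(t[215:335,230:450],None,fx=1.2*2,fy=2.4)
c=np.zeros((600,800,3),np.uint8);c[:288,:528]=b[:288,:528]
cv2.imwrite('pics/v3.png',np.vstack([a,np.zeros((0,540,3),np.uint8)])[:,:,::-1])
E
```

```text
t 4.45 rail xyz mm -89.5 -0.5 121.2 rot [ 3.1415e+00  1.5000e-03 -1.7780e-01] F rail 0.3 0.5 0.5 w 0.012
```

View pics/v3.png

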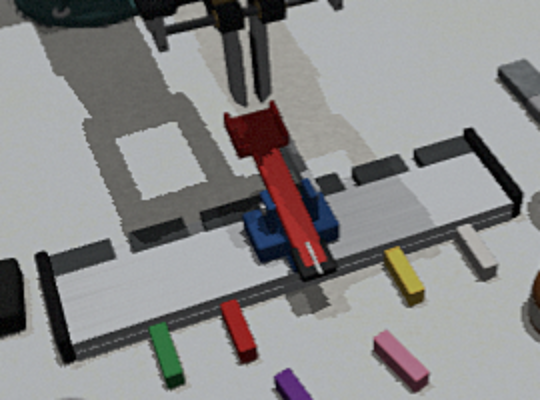

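The lever is open, with the fingers above the red trough at crop (250,110). I lower into the trough and slide.

{"op": "move_arm", "data": {"targets": [[[0,0,15],[0,0,0],-0.75],[[0,0,25],[0,0,0],-0.75],[[0,0,31],[0,0,0],-0.75],[[0,0,33],[0,0,0],-0.75],[[0,3,33],[0,0,0],-0.75],[[0,9,33],[0,0,0],-0.75],[[0,16,33],[0,0,0],-0.75],[[0,24,33],[0,0,0],-0.75],[[0,32,33],[0,0,0],-0.75],[[0,40,33],[0,0,0],-0.75],[[0,48,33],[0,0,0],-0.75],[[0,56,33],[0,0,0],-0.75],[[0,63,33],[0,0,0],-0.75],[[0,69,33],[0,0,0],-0.75],[[0,74,33],[0,0,0],-0.75],[[0,77,33],[0,0,0],-0.75],[[0,79,33],[0,0,0],-0.75],[[0,80,33],[0,0,0],-0.75],[[0,81,33],[0,0,0],-0.75]]}}

```text
time: 6.92
tool_pos: [0.4538, -0.0868, 0.0895]
ee_rot: [3.142, -0.0, -0.178]
wrist_force: [1.5, 3.2, 2.1]
width: 0.0119
```

```bash
python3 st.py; python3 - <<'E'
from h import *
t=snap('top','t4.png')
cv2.imwrite('pics/v4.png',cv2.resize(t[195:325,230:450],None,fx=3.6,fy=3.6,interpolation=cv2.INTER_CUBIC)[:,:,::-1])
E
```

```text
t 6.925 rail xyz mm -89.5 -81.5 89.5 rot [ 3.1415e+00 -1.0000e-04 -1.7760e-01] F rail 1.0 3.4 2.1 w 0.0119
```

View pics/v4.png

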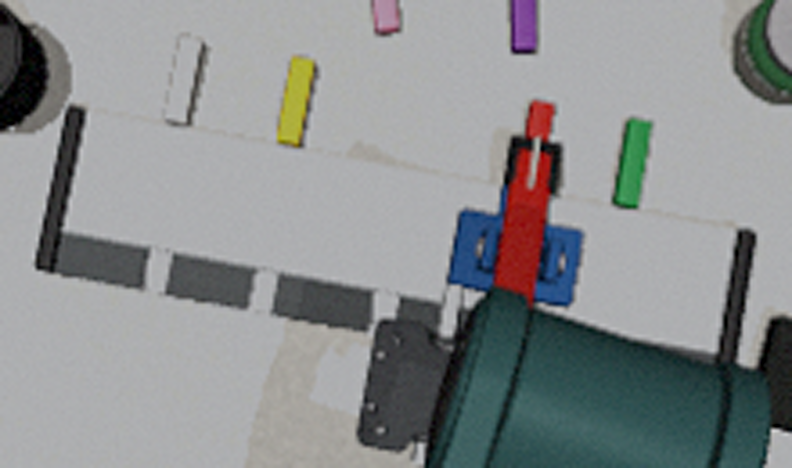

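The stop is now by the red tab, with the white line at crop (535,163). The vacated middle notch is visible at crop (386,303).

```bash
python3 - <<'E'
from geo import *
for n,p,z in(('line',(535,163),.057),('blue L',(461,247),.047),('blue R',(572,268),.047),('notch0',(386,304),.024),('notch r',(505.5,336),.024)):
    w=onz('top',[cr(p)],z)[0];print(n,((w[:2]@X-.5515)*1e3).round(1),((w[:2]@Y-.0765)*1e3).round(1))
E
```

```text
line 59.3 -76.6
blue L -0.6 -40.7
blue R -0.8 -111.8
notch0 -43.9 -0.9
notch r -50.0 -80.1
```

{"op": "move_arm", "data": {"targets": [[[0,0,4],[0,0,0],-0.75],[[0,0,8],[0,0,0],-0.75],[[0,0,12],[0,0,0],-0.75],[[0,0,16],[0,0,0],-0.75],[[0,0,20],[0,0,0],-0.75],[[0,0,24],[0,0,0],-0.75],[[0,0,26],[0,0,0],-0.75],[[0,0,26],[0,0,0],-0.75]]}}

```text
time: 7.98
tool_pos: [0.4539, -0.0872, 0.0633]
ee_rot: [3.141, -0.0, -0.178]
wrist_force: [-1.1, 1.3, 1.6]
width: 0.0116
```

```bash
python3 st.py
```

```text
t 7.975 rail xyz mm -89.3 -81.8 63.3 rot [ 3.1409e+00 -4.0000e-04 -1.7780e-01] F rail -1.3 1.1 1.6 w 0.0116
```

{"op": "move_arm", "data": {"targets": [[[0,0,3],[0,0,0],-0.75],[[0,0,6],[0,0,0],-0.75],[[0,0,9],[0,0,0],-0.75],[[0,0,12],[0,0,0],-0.75],[[0,0,14],[0,0,0],-0.75],[[0,0,14],[0,0,0],-0.75]]}}

```text
time: 8.72
tool_pos: [0.4547, -0.0866, 0.0509]
ee_rot: [-3.141, -0.002, -0.178]
wrist_force: [-3.0, 3.1, 9.9]
width: 0.0115
```

```bash
python3 st.py
```

```text
t 8.725 rail xyz mm -88.7 -81.1 50.9 rot [-3.1409e+00 -2.0000e-03 -1.7760e-01] F rail -3.5 2.5 9.9 w 0.0115
```

The tongue has gone in (51 against 66 on the strip). I press harder to be sure it is home.

{"op": "move_arm", "data": {"targets": [[[0,0,3],[0,0,0],-0.75],[[0,0,6],[0,0,0],-0.75],[[0,0,8],[0,0,0],-0.75],[[0,0,8],[0,0,0],-0.75],[[0,0,8],[0,0,0],-0.75]]}}

```text
time: 9.35
tool_pos: [0.4554, -0.087, 0.0481]
ee_rot: [3.141, -0.004, -0.177]
wrist_force: [-13.0, 5.4, 32.9]
width: 0.0119
```

```bash
python3 st.py
```

```text
t 9.35 rail xyz mm -87.9 -81.3 48.1 rot [ 3.1414 -0.0043 -0.1774] F rail -13.7 3.0 32.9 w 0.0119
```

Home at 48.1 mm with 33 N. Now I lift clear and check.

{"op": "move_arm", "data": {"targets": [[[0,0,-4],[0,0,0],-0.75],[[0,-1,-10],[0,0,0],-0.75],[[0,-1,-30],[0,0,0],-0.75],[[-20,-1,-80],[0,0,0],-0.75],[[-60,-1,-130],[0,0,0],-0.75],[[-110,-1,-150],[0,0,0],-0.75],[[-150,-1,-160],[0,0,0],-0.75],[[-170,-1,-160],[0,0,0],-0.75],[[-170,-1,-160],[0,0,0],-0.75]]}}

```text
time: 10.48
tool_pos: [0.2864, -0.056, 0.2011]
ee_rot: [3.141, -0.001, -0.179]
wrist_force: [-0.7, 0.5, 0.3]
width: 0.0118
```

```bash
python3 st.py; python3 - <<'E'
from h import *
t=snap('top','t5.png');s=snap('scene','s5.png')
a=cv2.resize(t[195:325,230:450],(660,390),interpolation=cv2.INTER_CUBIC);b=cv2.resize(s[180:300,150:370],(385,210),interpolation=cv2.INTER_CUBIC)
c=np.zeros((600,660,3),np.uint8);c[:390]=a;c[390:,:385]=b
cv2.imwrite('pics/v5.png',c[:,:,::-1])
E
```

```text
t 10.475 rail xyz mm -259.8 -80.8 201.1 rot [ 3.1408e+00 -1.5000e-03 -1.7850e-01] F rail -0.8 0.4 0.3 w 0.0118
```

View pics/v5.png

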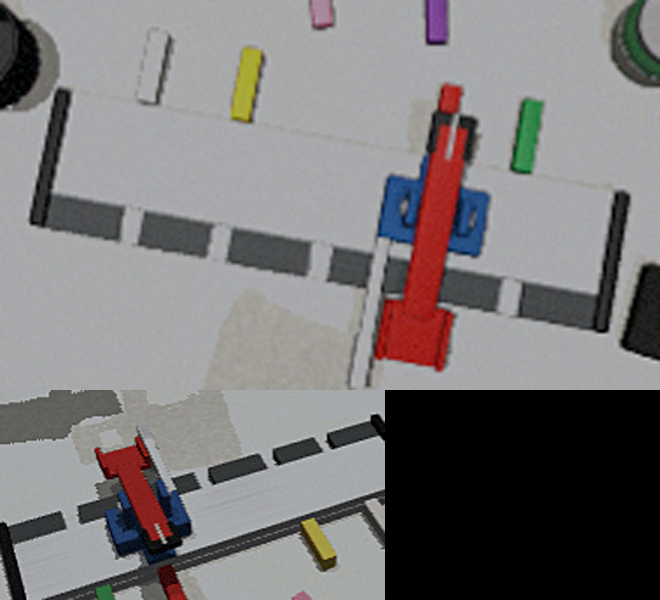

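The lever looks as it did when locked at the start, and the only uncovered notches are the other four. One numeric check, comparing the tail against the initial picture, then hand in.

```bash
python3 - <<'E'
from geo import *
w=onz('top',[np.array([453,140])/3+[230,195]-.33],.077)[0]
print('mark - tab y mm',((w[:2]@Y+.0012)*1e3).round(1),'joint',((w[:2]@Y-.0765)*1e3).round(1))
# pad: red lever silhouette length before/after (open lever differs)
for f in('top.png','t5.png'):
    hsv=cv2.cvtColor(cv2.imread('pics/'+f),cv2.COLOR_BGR2HSV);m=cv2.inRange(hsv,(0,150,80),(6,255,255));m[:,:235]=0;m[:,450:]=0;m[:195]=0;m[325:]=0
    n,l,st,c=cv2.connectedComponentsWithStats(m);i=1+np.argmax(st[1:,4]);uv=np.argwhere(l==i)[:,::-1]
    q=onz('top',uv,.05)[:,:2]@X-.5515;print(f,(q.min()*1e3).round(1),(q.max()*1e3).round(1),st[i,4])
o=status.get_obs();print(o['time'],o['wrist_force'])
order.close_job()
E
```

```text
mark - tab y mm -2.9 joint -80.6
top.png -113.4 68.5 1035
t5.png -114.3 68.8 1049
10.575 [ 0.59151386  0.38341024 -0.04099768]
the job is handed in; nothing more can be done
```

The blue stop is now locked at the red tab, and I handed the job in at about 10.6 s with the arm clear of everything.

- **Moves:** I pressed the black tail down to its stop, which opened the lever. I then slid the stop about 80 mm with the fingertips in the front trough and pressed the front end down.
- **Finding the notch:** The tongue went in on the first press, with no searching needed. The fingertips stopped at z 48.1 mm under 33 N; the pad should be at about 48 mm when locked.
- **Position:** In the last picture the stop's middle is about 3 mm from the red tab's middle, against 18 mm allowed. The stop's position on the rail is about -80.6 mm, matching the -80 mm I had measured for the notch.
- **Lever:** From above, its outline spans -114 to +69 mm along the rail's x. The first, locked picture gave -113 to +69 mm, so it looks locked again.
- **Loose items:** I saw no contact with the jars, mug, sanding block or brush. I did not measure their positions again afterwards.
- **Disagreement:** While the lever was open, the picture put the stop about 3 to 4 mm away from where the fingertips implied. I put that down to finger slack and height uncertainty. No check failed.

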